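Turn the sample carousel to the reader and start the reading

ROBOT

A 6-joint arm with a two-finger parallel gripper is mounted at the origin on the work surface. World frame = base frame: x ahead of the robot, y to its left, z up, the work surface at z = 0. Lengths are in m, angles in degrees, forces in N, time in s.
With the tool pointing down it reaches from about 0.25 to 0.725 m from the base axis. Payload 9.7 kg.
Tool frame: the origin (TCP) lies between the finger pads; the fingertips stand 22 mm ahead of it and the grasp point (between the pads) lies 3 mm ahead of it; z points along the fingers, y is the line along which they close (so a half turn about z gives the same grasp; the last joint's range is limited). The gripper opens to 85 mm and grips with 20 to 120 N. Pads are 22 mm wide; open, the fingers measure 114 mm over their backs; the gripper's body (76 mm by 85 mm) begins 54 mm behind the grasp point. The pads swing forward as they close: fully open they stand 13 mm farther back than shut.
Start: joints at [-71.734, 4.979, 10.078, 95.1, 0, 90], TCP at [0.172, -0.522, 0.221] pointing down, gripper open.
Joint ranges: [-179.16, 179.16], [-48.56, 103.87], [-65.8, 70.77], [-126.05, 130.52], [-82.76, 87.17], [-180, 180]. Speed limits (degrees/s): [127.2, 127.2, 147.25, 180, 180, 180].

INTERFACE

Orientations are given as [roll, pitch, yaw] about the fixed x, y, z axes, in that order (R = Rz(yaw) Ry(pitch) Rx(roll)).
In Python, from workcell import bot, viewer, finder gives the robot as it stands.
- The arm moves only by the tool move_arm, never from a script. Its arguments are lists of equal length, an entry for each row: "offset": the shift along the tool's x, y, z in cm, a list of three; "twist": the turn, a rotation vector about the tool's x, y, z in rad, a list of three; "grip": the opening, from 0 (shut) to 1 (fully open). In form: {"offset": [[x, y, z], ...], "twist": [[ax, ay, az], ...], "grip": [grip, ...]}. A call has 1 to 5 rows; each row shifts and turns the commanded pose from where the row before left it, along the tool's axes as they then stand; what a row does not reach is not made up. A row lasts 1/10 s, in which the tool goes at most 50 mm and 8.59 degrees, less where a joint would pass 70% of its speed; a pose out of reach is approached as far as the arm can. A call is refused whole if a number of a shift passes 5 or a number of a turn 0.15, either way. A call with a gripper value outside its range is refused whole. The fingers move at their own pace and stop on an object; "force" is the grip in N (left out, the last holds). Time passes only in rows, so rows that do not move let the fingers close. It gives the time, the measured TCP pose, the force, the opening and the grip force at its end, in the units of the state.
- bot.get_obs(): the state, without advancing time (a new reading comes with each control period).
- viewer.camera(name): name is "scene" or "side" or "wrist"; returns a dict with "color" (384x512x3 uint8, red, green, blue), "depth" (384x512 float32, m along the optical axis (not along the pixel's ray), 0 where there is no reading), "vfov" (degrees; the focal length in pixels is half the picture's height over the tangent of half this angle, whatever the lens; pixels are square), "cx", "cy" (the principal point, pixels), "position" and "attitude" of the camera in the world; the wrist camera has in their place "tool_from_camera" (4x4, takes a point from camera to tool coordinates, whose origin is the TCP and whose axes are the flange's). Camera axes: x right, y down, z forward; pixel columns grow to the right and rows downward; lengths in m; the calibration is good to about 2 mm. A picture is of the moment at which its call begins: read the wrist's pose just before it.
- bot.job_done(): hands the job in; it is judged then, once.
Trained networks look in a picture, given as the dict that the camera call returned (one of the last four; its "shot" number tells which), for a name from the list of things; names that differ only in an ending like _2 or _b are one class to them, and where a whole thing is asked for, a point or a joint stands for the part that bears it (a point fixed in the world has none). Each returns a list of dicts, best first, with "p" (0 to 1); they miss things now and then, are a little off and sometimes report something else, mostly with a low value. They report only what shows in the picture. A call takes as long as a camera call.
- finder.boxes_of(picture, thing): "position" ([column, row] in pixels, amid what is visible of it).
- finder.pinpoint(picture, thing): "position" ([column, row] in pixels: a listed point, or the origin of a listed thing).
The state is a dict: "time": time; "q": joint angles; "qd": joint speeds; "joint_efforts": joint torques, N m; "ee_pos": TCP position; "tcp_rot": TCP orientation; "wrist_force": force on the tool from outside, world axes, zero at the start; "torque": the same for the moment, N m; "opening": finger opening in m; "grasp_force": force on a finger pad.
Only numpy, scipy, OpenCV 4.12 (cv2) and the standard library are available. Lean on these libraries where they do the work, as an engineer would, in place of code of your own. Each camera call takes 0.05 s, during which the arm holds its last target. There are 200 camera calls.

TASK

Push on the bare arms of the sample carousel with a fingertip, either way round, until the tall vial stands centred in front of the reader's dark slit, and then press the start key on top of the reader fully down and let it come back up. The vials ride round in their pockets: do not touch them or lift them out, do not press the key before the tall vial is in place, and leave everything else on the bench where it stands.

Things in the scene. Friction and masses are not known exactly. Their poses are not given: they have to be found in the camera images.
- analyser: White bench analyser, fixed. Origin on the bench below the carousel's axis; its +x points from there to the reader head, +y to the left of that, z up. A grey foot 12 mm high lies under the carousel. The reader head is a white box, front face 125 mm along +x, 180 mm wide, flat top 85 mm above the bench; a slanted screen rises from it at 185 to 245 mm along +x, up to 145 mm high.
- read_spot (a point): Where the tall vial's axis must stand: 100 mm along the analyser's +x from the carousel axis, straight in front of the vertical black slit (12 mm wide) in the middle of the reader's front face (a thin black rib on its top points to it), at the height of the pocket floors (36 mm above the bench).
- carousel: Aluminium carousel with four level arms at right angles, along its own +x, +y, -x, -y. Origin on its vertical axis, 30 mm above the bench. Hub radius 22 mm, top 58 mm above the bench. Each arm is a bar 14 mm wide, 34 to 50 mm above the bench, bare from 22 to 83 mm from the axis, ending in a grey round pocket (outer radius 17 mm, centre 100 mm from the axis, rim 58 mm above the bench).
- carousel_hub (a point): Centre of the hub's top, on the axis, 58 mm above the bench. The carousel turns either way without end stops; friction about 0.07 N m, so 1 to 2 N on an arm turns it; it stays where it is left and does not coast. Between the arms all is open down to the 12 mm foot, apart from a bearing of radius 24 mm round the axis.
- tall_vial: The sample: the taller of the vials on the carousel, glass with a white cap, 24 mm in diameter and 72 mm tall, loose in one of the four pockets with 1.7 mm of play all round, its top 108 mm above the bench. Origin at the centre of its underside.
- short_vial_1: Short vial of the same kind, 24 mm in diameter and 46 mm tall, loose in another pocket (one pocket is empty). Origin at the centre of its underside.
- short_vial_2: Second short vial, 24 mm in diameter and 46 mm tall, loose in another pocket. Origin at the centre of its underside.
- start_key_top (a point): Centre of the top of the round grey start key (26 mm in diameter) on the reader's top, by its right front corner as seen from the carousel: 152 mm along the analyser's +x and 55 mm along its -y. It is pressed straight down.
- start_key (a joint): Travel of the start key: 0 up, 0.006 m fully down; sprung, about 4 N pushes it fully down and it springs back when let go.
- spare_vial: Bystander: spare short vial, 24 mm in diameter and 46 mm tall, on the bench to the analyser's right. Origin under its centre.
- beaker: Bystander: glass beaker, 64 mm in diameter and 80 mm tall, on the bench to the analyser's left. Origin under its centre.
- tape_roll: Bystander: yellow roll of tape lying flat, 80 mm in diameter and 24 mm high, on the bench. Origin under its centre.
- reagent_jar: Bystander: amber jar, 56 mm in diameter and 75 mm tall, on the bench. Origin under its centre.
- wash_bottle: Bystander: white bottle with a red cap, 66 mm in diameter and 170 mm tall. Origin under its centre.
- tip_box: Bystander: closed blue box 120 x 85 x 60 mm. Origin under its centre.

How it is judged (in metres and radians):
On the way, in this order (a step that is already met when the one before it is completed fails the run):
1. the tall vial stands still in front of the slit (horizontal distance between tall_vial and read_spot below 0.008 m and angular speed of carousel below 0.1 rad/s), for 0.2 s.
2. the start key is pressed fully down with the tall vial in place (all of step 1 and value of joint start_key above 0.0045 m), for 0.05 s.
At the end, for the whole second after the job is handed in: The tall vial's axis is within 8 mm of the spot in front of the slit, the carousel is at rest, all three vials stand upright in their pockets (tilt under 0.25 rad), and the start key, pressed after that, is up again (all of step 1 and angle between each of tall_vial, short_vial_1, short_vial_2's own z axis and vertical below 0.25 rad and z of each of tall_vial, short_vial_1, short_vial_2 in the frame of carousel below 0.012 m and value of joint start_key below 0.0015 m); the robot touches nothing.
It fails at once if the start key was pressed while the tall vial was not in front of the slit (12 mm) (value of joint start_key above 0.003 m and horizontal distance between tall_vial and read_spot above 0.012 m).
It fails at once if a vial on the carousel was lifted from its pocket (10 mm) or tipped over (z of any of tall_vial, short_vial_1, short_vial_2 in the frame of carousel above 0.016 m or angle between any of tall_vial, short_vial_1, short_vial_2's own z axis and vertical above 0.35 rad).
It fails at once if the robot pushed on a vial on the carousel (over 1.5 N) (contact force between any of the arm, the fingers and tall_vial above 1.5 N or contact force between any of the arm, the fingers and short_vial_1 above 1.5 N or contact force between any of the arm, the fingers and short_vial_2 above 1.5 N).
It fails at once if something else on the bench was moved by more than 15 mm (distance of any of spare_vial, beaker, tape_roll, reagent_jar, wash_bottle, tip_box from where it was at the start of the episode above 0.015 m).
It also fails if it takes over 64 s, if anything falls off the work surface, if the arm or the gripper's body presses on something with over 40 N, if the wrist force passes 120 N, or if a joint passes its speed limit or range.

## Working session

There is one attempt and no reset: what is moved stays moved. The work goes in short steps, Python scripts to look and compute and a tool call to move; the robot and the scene stay as the last step left them, time stands still between calls to the robot, and variables do not carry over. Pictures are saved under pics/ and viewed, at most 10 in all, crops included, and the job is handed in when it is done.

Besides the shell and the picture viewer there is one more tool, called after "Call:" as a command line: name --argument value ..., lists and objects as JSON in quotes. move_arm: Moves the arm, as the interface text tells. Its arguments: {"type":"object","properties":{"offset":{"type":"array","items":{"type":"array","items":{"type":"number"}}},"twist":{"type":"array","items":{"type":"array","items":{"type":"number"}}},"grip":{"type":"array","items":{"type":"number"}},"force":{"type":"number"}},"required":["offset","twist","grip"]}

```bash
mkdir -p pics; cat > h.py <<'E'
import numpy as np, cv2
from scipy.spatial.transform import Rotation as R
from workcell import bot, viewer, finder
def K(c):
    f=c["color"].shape[0]/2/np.tan(np.radians(c["vfov"])/2); return f
def pose(c):
    a=np.array(c["attitude"],float)
    Rm=a if a.shape==(3,3) else R.from_euler('xyz',a,degrees=True).as_matrix()
    return Rm,np.array(c["position"],float)
def ray(c,uv):
    f=K(c);Rm,p=pose(c); d=Rm@np.array([(uv[0]-c["cx"])/f,(uv[1]-c["cy"])/f,1]); return p,d
def atz(c,uv,z):
    p,d=ray(c,uv); return p+d*(z-p[2])/d[2]
def proj(c,P):
    f=K(c);Rm,p=pose(c); q=Rm.T@(np.asarray(P)-p); return [f*q[0]/q[2]+c["cx"],f*q[1]/q[2]+c["cy"]]
E
python3 - <<'E'
from h import *
Z={'carousel_hub':.058,'carousel':.03,'analyser':0,'read_spot':.036,'tall_vial':.036,'short_vial_1':.036,'start_key_top':.088,'spare_vial':0,'beaker':0,'tape_roll':0,'reagent_jar':0,'wash_bottle':0,'tip_box':0}
for n in('scene','side'):
    c=viewer.camera(n); cv2.imwrite(f'pics/{n}0.png',c["color"][:,:,::-1]); print(n,c["attitude"],c["position"],c["vfov"])
    for t,z in Z.items():
        for r in finder.pinpoint(c,t)[:3]: print(t,np.round(r["p"],2),np.round(r["position"]),np.round(atz(c,r["position"],z),3))
print(bot.get_obs())
E
```

```text
scene [-144.0448491    -0.50195439   33.73356962] [ 0.88621366 -0.54882618  1.01424019] 50.89488196410333
carousel_hub 0.66 [239. 218.] [ 0.526 -0.074  0.058]
carousel_hub 0.47 [277. 213.] [0.603 0.001 0.058]
analyser 0.86 [241. 228.] [ 0.526 -0.069  0.   ]
read_spot 0.82 [277. 232.] [ 0.631 -0.041  0.036]
read_spot 0.72 [207. 222.] [ 0.448 -0.125  0.036]
tall_vial 0.59 [238. 195.] [0.466 0.001 0.036]
short_vial_1 0.63 [210. 225.] [ 0.462 -0.128  0.036]
short_vial_1 0.51 [277. 214.] [0.599 0.01  0.036]
short_vial_1 0.18 [243. 228.] [ 0.544 -0.084  0.036]
start_key_top 0.49 [290. 244.] [ 0.692 -0.08   0.088]
spare_vial 0.69 [233. 285.] [ 0.61  -0.225  0.   ]
beaker 0.88 [302. 189.] [0.603 0.151 0.   ]
tape_roll 0.91 [232. 169.] [0.376 0.094 0.   ]
tape_roll 0.37 [233. 289.] [ 0.616 -0.234  0.   ]
reagent_jar 0.91 [171. 271.] [ 0.447 -0.286  0.   ]
reagent_jar 0.34 [232. 166.] [0.369 0.105 0.   ]
wash_bottle 0.65 [359. 148.] [0.678 0.41  0.   ]
tip_box 0.98 [188. 372.] [ 0.647 -0.458  0.   ]
tip_box 0.64 [212. 225.] [ 0.451 -0.111  0.   ]
side [-120.85813891   -0.27902096 -141.15493379
[... 773 characters left out ...]
. 153.] [ 0.656 -0.461  0.   ]
{'time': 1.4, 'q': array([-7.17344493e+01,  4.97807525e+00,  1.00780712e+01,  9.50986701e+01,
       -2.29332980e-03,  8.99989877e+01]), 'qd': array([-0.00803809, -0.05430965,  0.04549497,  0.01006426,  0.06627788,
       -0.03654259]), 'joint_efforts': array([-7.77825935e-04, -5.20098567e+01,  4.64857292e+01,  1.68300387e-03,
       -6.53802294e-05,  5.13204540e-06]), 'ee_pos': array([ 0.17237101, -0.52229256,  0.22139078]), 'tcp_rot': array([1.79998674e+02, 2.29335323e-03, 1.82665629e+01]), 'wrist_force': array([-0.22398996,  0.70269501, -1.03904119]), 'torque': array([-0.0147969 , -0.04701513,  0.02984705]), 'grasp_force': 0.0, 'opening': 0.0850961914179131}
```

```bash
python3 - <<'E'
import cv2
a=cv2.imread('pics/scene0.png')[140:310,150:350]; b=cv2.imread('pics/side0.png')[120:270,160:340]
a=cv2.resize(a,(400*1,340)); b=cv2.resize(b,(400,333)); 
import numpy as np
b=np.vstack([b,np.zeros((7,400,3),np.uint8)])
cv2.imwrite('pics/ab.png',np.hstack([a,b]))
E
```

```text
(no output)
```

View pics/ab.png

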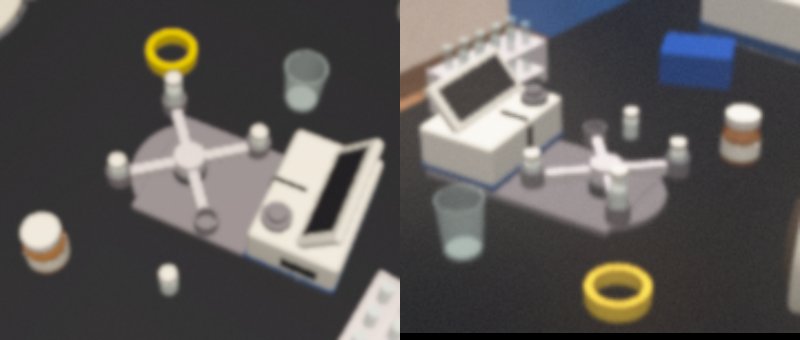

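The tall vial is on the upper arm in the scene crop, at about (236,190) in the full picture. The hub is near (244,217) and the key near (288,246). The short vials are at (209,225) and (279,210), and the empty pocket is at (252,250). I'll go over the carousel for a closer look.

Call:
move_arm --offset '[[3.8, -2.6, -0.7], [3.8, -2.6, -0.7], [3.8, -2.6, -0.7], [3.8, -2.6, -0.7], [3.8, -2.6, -0.7]]' --twist '[[0, 0, 0], [0, 0, 0], [0, 0, 0], [0, 0, 0], [0, 0, 0]]' --grip '[0, 0, 0, 0, 0]'

```text
time: 1.9
ee_pos: [0.3128, -0.3378, 0.2568]
tcp_rot: [180.0, -0.0, 18.2]
wrist_force: [1.1, -0.4, 0.1]
opening: 0.0124
grasp_force: 0.0
```

Call:
move_arm --offset '[[3.8, -2.6, -0.7], [3.8, -2.6, -0.7], [3.8, -2.6, -0.7], [3.8, -2.6, -0.7], [3.8, -2.6, -0.7]]' --twist '[[0, 0, 0], [0, 0, 0], [0, 0, 0], [0, 0, 0], [0, 0, 0]]' --grip '[0, 0, 0, 0, 0]'

```text
time: 2.4
ee_pos: [0.4526, -0.1545, 0.2919]
tcp_rot: [180.0, -0.0, 18.3]
wrist_force: [-0.1, 0.1, 0.8]
opening: -0.0001
grasp_force: 0.0
```

Call:
move_arm --offset '[[3.8, -2.6, -0.7], [3.0, -2.2, -0.7], [0, 0, 0], [0, 0, 0], [0, 0, 0]]' --twist '[[0, 0, 0], [0, 0, 0], [0, 0, 0], [0, 0, 0], [0, 0, 0]]' --grip '[0, 0, 0, 0, 0]'

```text
time: 2.9
ee_pos: [0.5008, -0.09, 0.3053]
tcp_rot: [180.0, 0.0, 18.2]
wrist_force: [-0.4, -0.1, 0.4]
opening: 0.0
grasp_force: 0.0
```

```bash
cat >> h.py <<'E'
def wrist():
    o=bot.get_obs(); c=viewer.camera('wrist')
    T=np.eye(4); T[:3,:3]=R.from_euler('xyz',o['tcp_rot'],degrees=True).as_matrix(); T[:3,3]=o['ee_pos']
    T=T@np.array(c['tool_from_camera']); c['position']=T[:3,3]; c['attitude']=T[:3,:3]; return o,c
E
python3 - <<'E'
from h import *
o,c=wrist(); cv2.imwrite('pics/w1.png',c["color"][:,:,::-1]); print(o['q'],o['ee_pos'],o['tcp_rot'],o['time'],o['opening']); print(c['tool_from_camera'])
Z={'carousel_hub':.058,'analyser':0,'read_spot':.036,'tall_vial':.036,'short_vial_1':.036,'start_key_top':.09}
for t,z in Z.items():
    for r in finder.pinpoint(c,t)[:3]: print(t,np.round(r["p"],2),np.round(r["position"]),np.round(atz(c,r["position"],z),3))
E
```

```text
[-1.01777662e+01  2.13957482e+00  1.66213911e+01  1.04500084e+02
 -1.21705745e-02  1.51585256e+02] [ 0.5008146  -0.08997379  0.30529789] [1.79997988e+02 2.18579314e-02 1.82369792e+01] 2.9 1.1534673082750644e-05
[[ 4.85340521e-05 -9.57723081e-01 -2.87691673e-01  7.25817539e-02]
 [ 9.99999985e-01 -1.83845761e-06  1.74821830e-04 -2.29054107e-04]
 [-1.67959810e-04 -2.87691677e-01  9.57723066e-01 -1.52345158e-01]
 [ 0.00000000e+00  0.00000000e+00  0.00000000e+00  1.00000000e+00]]
carousel_hub 0.91 [239. 130.] [ 0.532 -0.06   0.058]
carousel_hub 0.54 [308.   6.] [ 0.708 -0.096  0.058]
analyser 0.68 [239. 124.] [ 0.534 -0.056  0.   ]
read_spot 0.78 [253.  57.] [ 0.633 -0.047  0.036]
tall_vial 0.81 [184. 159.] [0.459 0.01  0.036]
short_vial_1 0.88 [206.  62.] [0.604 0.015 0.036]
short_vial_1 0.74 [273. 185.] [ 0.463 -0.138  0.036]
start_key_top 0.63 [310.   7.] [ 0.697 -0.096  0.09 ]
```

View pics/w1.png

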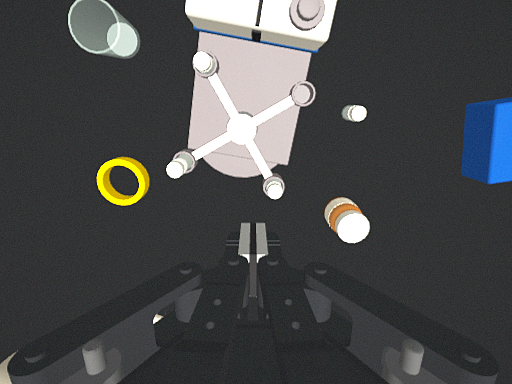

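The wrist view shows the hub at (241,129), the empty pocket at (303,93), the tall vial at (180,165) and the rib/slit at (258,33). I plan to push the empty arm clockwise by about 128° with the shut fingers.

Call:
move_arm --offset '[[4.9, 0.8, 0], [4.9, 0.8, 0], [0, 0, 0], [0, 0, 0], [0, 0, 0]]' --twist '[[0, 0, 0], [0, 0, 0], [0, 0, -0.149], [0, 0, -0.149], [0, 0, -0.149]]' --grip '[0, 0, 0, 0, 0]'

```text
time: 3.75
ee_pos: [0.5998, -0.074, 0.3044]
tcp_rot: [-179.9, 0.1, 44.2]
wrist_force: [0.1, 0.6, -0.0]
opening: 0.0001
grasp_force: 0.0
```

Call:
move_arm --offset '[[0, 0, 0], [0, 0, 0], [0, 0, 0], [0, 0, 0], [0, 0, 0]]' --twist '[[0, 0, -0.149], [0, 0, -0.149], [0, 0, -0.149], [0, 0, -0.149], [0, 0, -0.149]]' --grip '[0, 0, 0, 0, 0]'

```text
time: 4.25
ee_pos: [0.5993, -0.0741, 0.3053]
tcp_rot: [-180.0, -0.0, 86.9]
wrist_force: [-0.4, 0.3, -0.0]
opening: 0.0
grasp_force: 0.0
```

Call:
move_arm --offset '[[0, 0, 0], [0, 0, 0], [0, 0, 0], [0, 0, 0], [0, 0, 0]]' --twist '[[0, 0, -0.149], [0, 0, -0.149], [0, 0, -0.149], [0, 0, -0.149], [0, 0, -0.149]]' --grip '[0, 0, 0, 0, 0]'

```text
time: 4.75
ee_pos: [0.5993, -0.0741, 0.3054]
tcp_rot: [180.0, -0.0, 129.6]
wrist_force: [-0.3, 0.0, -0.9]
opening: 0.0001
grasp_force: 0.0
```

Call:
move_arm --offset '[[0, 0, 4], [0, 0, 4], [0, 0, 0], [0, 0, 0]]' --twist '[[0, 0, -0.149], [0, 0, 0], [0, 0, 0], [0, 0, 0]]' --grip '[0, 0, 0, 0]'

```text
time: 5.15
ee_pos: [0.599, -0.074, 0.2262]
tcp_rot: [-180.0, -0.0, 137.7]
wrist_force: [-0.2, 1.1, 0.8]
opening: -0.0001
grasp_force: 0.0
```

```bash
python3 - <<'E'
from h import *
o,c=wrist(); cv2.imwrite('pics/w2.png',c["color"][:,:,::-1]); print(o['q'],o['ee_pos'],o['tcp_rot'],o['time'])
Z={'carousel_hub':.058,'analyser':0,'read_spot':.036,'tall_vial':.036,'short_vial_1':.036}
for t,z in Z.items():
    for r in finder.pinpoint(c,t)[:3]: print(t,np.round(r["p"],2),np.round(r["position"]),np.round(atz(c,r["position"],z),3))
E
```

```text
[-7.04251986e+00  1.27410946e+01  1.93557696e+01  9.66531385e+01
 -4.74055926e-04  3.52224290e+01] [ 0.59899077 -0.07400054  0.2261769 ] [-1.79977429e+02 -3.11480902e-02  1.37735045e+02] 5.15
carousel_hub 0.67 [222. 119.] [ 0.532 -0.061  0.058]
analyser 0.64 [223. 117.] [ 0.529 -0.065  0.   ]
read_spot 0.79 [287. 171.] [ 0.634 -0.047  0.036]
tall_vial 0.69 [221.  27.] [0.458 0.006 0.036]
short_vial_1 0.93 [306. 118.] [0.599 0.014 0.036]
short_vial_1 0.87 [146. 122.] [ 0.47  -0.134  0.036]
```

View pics/w2.png

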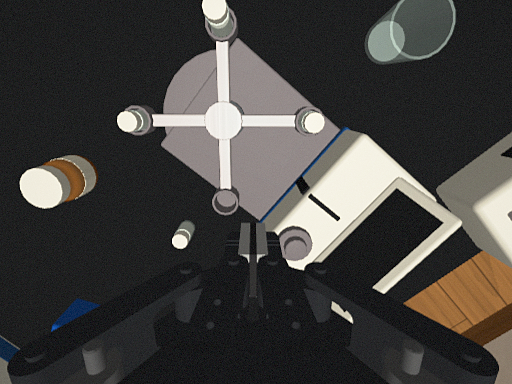

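Call:
move_arm --offset '[[0, 0, 4.2], [0, 0, 4.2], [0, 0, 4.2], [0, 0, 4.2], [0, 0, 0]]' --twist '[[0, 0, 0], [0, 0, 0], [0, 0, 0], [0, 0, 0], [0, 0, 0]]' --grip '[0, 0, 0, 0, 0]'

```text
time: 5.95
ee_pos: [0.5963, -0.0735, 0.0521]
tcp_rot: [-179.7, -0.4, 137.8]
wrist_force: [0.4, 0.1, -0.1]
opening: 0.0003
grasp_force: 0.0
```

Call:
move_arm --offset '[[0, -0.5, 0], [0, -0.5, 0], [0, -0.4, 0], [-0.19, -0.59, 0], [-0.19, -0.59, 0]]' --twist '[[0, 0, 0], [0, 0, 0], [0, 0, 0], [0, 0, 0.1], [0, 0, 0.1]]' --grip '[0, 0, 0, 0, 0]'

```text
time: 6.45
ee_pos: [0.585, -0.0959, 0.0594]
tcp_rot: [179.9, 0.1, 126.1]
wrist_force: [0.4, -0.1, -0.1]
opening: 0.0001
grasp_force: 0.0
```

Call:
move_arm --offset '[[-0.19, -0.59, 0], [-0.19, -0.59, 0], [-0.19, -0.59, 0], [-0.19, -0.59, 0], [-0.19, -0.59, 0]]' --twist '[[0, 0, 0.1], [0, 0, 0.1], [0, 0, 0.1], [0, 0, 0.1], [0, 0, 0.1]]' --grip '[0, 0, 0, 0, 0]'

```text
time: 6.95
ee_pos: [0.5623, -0.1168, 0.0594]
tcp_rot: [179.9, 0.1, 97.4]
wrist_force: [0.1, -0.5, -0.0]
opening: 0.0
grasp_force: 0.0
```

```bash
cat > m.py <<'E'
from h import *
o,c=wrist(); s=viewer.camera('scene'); n=str(round(o['time'],2))
cv2.imwrite(f'pics/w{n}.png',np.hstack([c["color"][:,:,::-1],cv2.resize(s["color"][140:310,150:300,::-1],(288,326))] if 0 else [c["color"][:,:,::-1]]))
H=np.array([.532,-.061]); Rm=R.from_euler('xyz',o['tcp_rot'],degrees=True).as_matrix()
d=o['ee_pos'][:2]-H; u=-Rm[:2,0]; nn=Rm[:2,1]
print(n,o['ee_pos'],o['tcp_rot'],o['wrist_force'],'u,n',d@u,d@nn)
for cam in(c,s):
  for t,z in {'carousel_hub':.058,'read_spot':.036,'tall_vial':.036,'short_vial_1':.036}.items():
    for r in finder.pinpoint(cam,t)[:2]:
        P=atz(cam,r["position"],z); print(t,np.round(r["p"],2),np.round(r["position"]),np.round(P,3),np.round(np.degrees(np.arctan2(*(P[:2]-H)[::-1])),1))
E
python3 m.py
```

```text
6.95 [ 0.56229957 -0.11675703  0.05937151] [1.79850604e+02 5.46636859e-02 9.74196979e+01] [ 0.06745914 -0.52651881 -0.0077394 ] u,n 0.05920292099156529 0.02284537643517875
carousel_hub 0.71 [216. 131.] [ 0.533 -0.06   0.058] 31.3
read_spot 0.96 [377. 126.] [ 0.632 -0.046  0.036] 8.4
read_spot 0.52 [221. 130.] [ 0.534 -0.061  0.036] -6.2
tall_vial 0.57 [113. 225.] [ 0.465 -0.137  0.036] -131.7
short_vial_1 0.81 [115. 226.] [ 0.466 -0.138  0.036] -130.6
short_vial_1 0.65 [351.  15.] [0.601 0.012 0.036] 46.5
carousel_hub 0.2 [244. 227.] [ 0.553 -0.091  0.058] -55.9
read_spot 0.87 [277. 231.] [ 0.629 -0.039  0.036] 12.9
short_vial_1 0.65 [300. 191.] [0.613 0.116 0.036] 65.5
short_vial_1 0.59 [210. 228.] [ 0.466 -0.135  0.036] -131.8
```

View pics/w6.95.png

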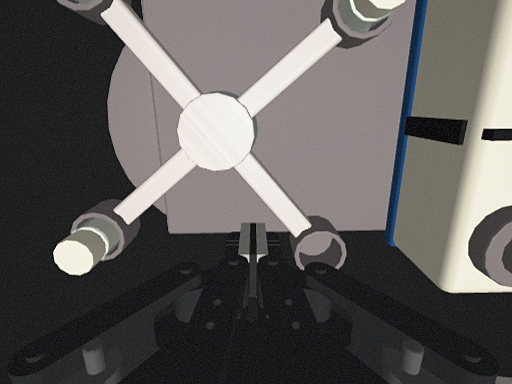

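The carousel did not move. The finger is now left of the empty arm, at (253,225), and met no force on the way, so it may have passed above the arm. I'll check heights with the depth image.

```bash
python3 - <<'E'
from h import *
o,c=wrist(); D=c['depth']; f=K(c); Rm,p=pose(c)
def pt(u,v):
    d=np.median(D[v-1:v+2,u-1:u+2]); return np.round(p+Rm@np.array([(u-c['cx'])/f*d,(v-c['cy'])/f*d,d]),3)
for n,uv in {'hub':(216,131),'armempty':(270,187),'armshort':(168,180),'foot':(300,120),'foot2':(220,200),'reader':(480,180),'tipL':(246,230),'tipR':(261,230),'tip2':(246,240),'tip3':(246,250),'rim':(320,232)}.items(): print(n,uv,pt(*uv))
for n in('scene','side'):
    s=viewer.camera(n); cv2.imwrite(f'pics/{n}2.png',s["color"][:,:,::-1]); print(n,proj(s,o['ee_pos']),proj(s,o['ee_pos']-[0,0,.022]))
a=cv2.imread('pics/scene2.png')[170:270,180:310]; b=cv2.imread('pics/side2.png')[130:230,190:320]
cv2.imwrite('pics/ab2.png',cv2.resize(np.hstack([a,b]),None,fx=3,fy=3,interpolation=2))
E
```

```text
hub (216, 131) [ 0.533 -0.059  0.058]
armempty (270, 187) [ 0.568 -0.089  0.05 ]
armshort (168, 180) [ 0.506 -0.094  0.049]
foot (300, 120) [ 0.586 -0.049  0.011]
foot2 (220, 200) [ 0.536 -0.116  0.011]
reader (480, 180) [ 0.664 -0.063  0.084]
tipL (246, 230) [ 0.556 -0.105  0.081]
tipR (261, 230) [ 0.564 -0.104  0.081]
tip2 (246, 240) [ 0.556 -0.105  0.092]
tip3 (246, 250) [ 0.557 -0.105  0.101]
rim (320, 232) [ 0.603 -0.113  0.056]
scene [np.float64(241.36391684135228), np.float64(235.68993186997403)] [np.float64(241.51762150006667), np.float64(239.6501691106272)]
side [np.float64(255.8570900260343), np.float64(182.54731862095252)] [np.float64(255.75510786127253), np.float64(188.5485347500177)]
```

View pics/ab2.png

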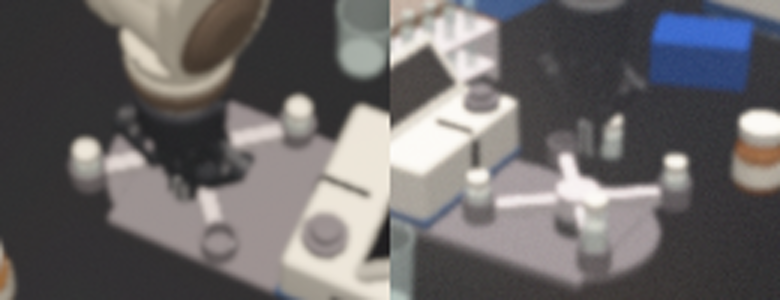

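```bash
python3 - <<'E'
from h import *
o,c=wrist(); D=c['depth']; f=K(c); Rm,p=pose(c)
for u in (246,262):
  for v in range(212,236,2):
    d=D[v,u]; P=p+Rm@np.array([(u-c['cx'])/f*d,(v-c['cy'])/f*d,d]); print(u,v,np.round(P,3),c['color'][v,u])
print([np.round(proj(c,o['ee_pos']+np.array([0,.011,-h])),0) for h in(-.02,0,.022)],o['opening'],o['ee_pos'])
E
```

```text
246 212 [ 0.557 -0.124  0.011] [146 139 136]
246 214 [ 0.557 -0.125  0.011] [148 136 137]
246 216 [ 0.557 -0.127  0.012] [146 140 138]
246 218 [ 0.557 -0.128  0.012] [144 136 136]
246 220 [ 0.558 -0.13   0.013] [148 138 137]
246 222 [ 0.558 -0.132  0.012] [128 126 124]
246 224 [ 0.556 -0.106  0.073] [86 90 84]
246 226 [ 0.556 -0.105  0.076] [94 97 90]
246 228 [ 0.556 -0.105  0.079] [91 88 84]
246 230 [ 0.556 -0.105  0.081] [98 96 96]
246 232 [ 0.556 -0.105  0.084] [91 90 89]
246 234 [ 0.556 -0.105  0.086] [90 89 88]
262 212 [ 0.569 -0.121  0.012] [143 134 131]
262 214 [ 0.569 -0.123  0.012] [144 135 135]
262 216 [ 0.57  -0.125  0.011] [144 137 136]
262 218 [ 0.57  -0.127  0.011] [143 138 138]
262 220 [ 0.57  -0.129  0.01 ] [148 140 139]
262 222 [ 0.57  -0.13   0.012] [132 127 124]
262 224 [ 0.565 -0.104  0.074] [91 89 89]
262 226 [ 0.564 -0.104  0.076] [91 92 89]
262 228 [ 0.564 -0.104  0.079] [91 89 85]
262 230 [ 0.564 -0.104  0.081] [89 87 87]
262 232 [ 0.564 -0.104  0.084] [93 92 90]
262 234 [ 0.564 -0.104  0.086] [97 93 92]
[array([257., 228.]), array([256., 213.]), array([256., 201.])] -0.0002481548955602867 [ 0.56176236 -0.11600368  0.05730781]
```

The fingertips really end at z≈0.072 with the TCP at 0.058, which is 36 mm higher than stated. I'll swing back over the empty arm and go down 3.6 cm further.

Call:
move_arm --offset '[[0.26, 0.58, 0], [0.26, 0.58, 0], [0.26, 0.58, 0], [0.26, 0.58, 0], [0.26, 0.58, 0]]' --twist '[[0, 0, -0.1], [0, 0, -0.1], [0, 0, -0.1], [0, 0, -0.1], [0, 0, -0.1]]' --grip '[0, 0, 0, 0, 0]'

```text
time: 8.15
ee_pos: [0.5848, -0.0943, 0.0573]
tcp_rot: [-180.0, -0.0, 126.6]
wrist_force: [0.2, 0.5, -0.4]
opening: -0.0002
grasp_force: 0.0
```

Call:
move_arm --offset '[[0.26, 0.58, 0], [0.26, 0.58, 0], [0, 0.8, 0], [0, 0.6, 0], [0, 0, 0]]' --twist '[[0, 0, -0.1], [0, 0, -0.1], [0, 0, 0], [0, 0, 0], [0, 0, 0]]' --grip '[0, 0, 0, 0, 0]'

```text
time: 8.65
ee_pos: [0.6002, -0.0722, 0.0572]
tcp_rot: [180.0, -0.0, 137.7]
wrist_force: [0.6, -0.0, -0.3]
opening: -0.0001
grasp_force: 0.0
```

Call:
move_arm --offset '[[0, 0, 1.2], [0, 0, 1.2], [0, 0, 1.2], [0, 0, 0], [0, 0, 0]]' --twist '[[0, 0, 0], [0, 0, 0], [0, 0, 0], [0, 0, 0], [0, 0, 0]]' --grip '[0, 0, 0, 0, 0]'

```text
time: 9.15
ee_pos: [0.5993, -0.0729, 0.0208]
tcp_rot: [-180.0, -0.1, 137.8]
wrist_force: [-0.0, -0.2, 1.0]
opening: -0.0002
grasp_force: 0.0
```

```bash
python3 m.py | head -5; python3 - <<'E'
from h import *
o,c=wrist(); D=c['depth']; f=K(c); Rm,p=pose(c)
for u in (246,262):
  for v in range(220,232,2):
    d=D[v,u]; P=p+Rm@np.array([(u-c['cx'])/f*d,(v-c['cy'])/f*d,d]); print(u,v,np.round(P,3))
E
```

```text
9.15 [ 0.59928872 -0.07287214  0.02077492] [-1.79963382e+02 -5.32284160e-02  1.37761459e+02] [-1.25596330e-04 -1.68473349e-01  1.04273424e+00] u,n 0.05779802905406415 0.03644312744699321
carousel_hub 0.59 [168. 148.] [ 0.533 -0.062  0.058] -41.4
read_spot 0.62 [324. 252.] [ 0.631 -0.048  0.036] 7.7
short_vial_1 0.6 [381. 143.] [0.601 0.012 0.036] 46.6
carousel_hub 0.64 [244. 216.] [ 0.533 -0.061  0.058] -12.1
246 220 [ 0.595 -0.074  0.012]
246 222 [ 0.596 -0.076  0.012]
246 224 [ 0.545 -0.024  0.174]
246 226 [ 0.588 -0.068  0.04 ]
246 228 [ 0.588 -0.068  0.043]
246 230 [ 0.588 -0.067  0.046]
262 220 [ 0.601 -0.067  0.012]
262 222 [ 0.602 -0.068  0.012]
262 224 [ 0.594 -0.061  0.038]
262 226 [ 0.594 -0.062  0.04 ]
262 228 [ 0.594 -0.062  0.043]
262 230 [ 0.594 -0.062  0.046]
```

Call:
move_arm --offset '[[0, -0.5, 0], [0, -0.5, 0], [0, -0.5, 0], [-0.19, -0.59, 0], [-0.19, -0.59, 0]]' --twist '[[0, 0, 0], [0, 0, 0], [0, 0, 0], [0, 0, 0.1], [0, 0, 0.1]]' --grip '[0, 0, 0, 0, 0]'

```text
time: 10.2
ee_pos: [0.5837, -0.095, 0.0214]
tcp_rot: [180.0, -0.0, 126.1]
wrist_force: [-0.0, 2.2, -0.5]
opening: 0.0001
grasp_force: 0.6
```

Call:
move_arm --offset '[[-0.19, -0.59, 0], [-0.19, -0.59, 0], [-0.19, -0.59, 0], [-0.19, -0.59, 0], [-0.19, -0.59, 0]]' --twist '[[0, 0, 0.1], [0, 0, 0.1], [0, 0, 0.1], [0, 0, 0.1], [0, 0, 0.1]]' --grip '[0, 0, 0, 0, 0]'

```text
time: 10.7
ee_pos: [0.5613, -0.1159, 0.0215]
tcp_rot: [180.0, -0.0, 97.4]
wrist_force: [1.8, 1.9, -0.6]
opening: -0.0001
grasp_force: 0.8
```

```bash
python3 m.py
```

```text
10.7 [ 0.56131821 -0.11593754  0.0215183 ] [ 1.79955458e+02 -2.27508659e-02  9.74347512e+01] [ 1.788423    1.89523534 -0.63011764] u,n 0.058269358618869276 0.021962979937588254
carousel_hub 0.78 [206. 144.] [ 0.533 -0.061  0.058] -19.0
read_spot 0.22 [206. 145.] [ 0.53  -0.065  0.036] -114.2
short_vial_1 0.79 [413. 138.] [ 0.633 -0.049  0.036] 7.0
short_vial_1 0.42 [ 14. 136.] [ 0.434 -0.073  0.036] -172.9
carousel_hub 0.96 [242. 218.] [ 0.531 -0.068  0.058] -101.1
read_spot 0.98 [278. 233.] [ 0.633 -0.044  0.036] 9.6
tall_vial 0.69 [360. 149.] [0.688 0.372 0.036] 70.2
tall_vial 0.51 [261. 194.] [0.523 0.041 0.036] 95.2
short_vial_1 0.63 [279. 234.] [ 0.638 -0.045  0.036] 8.8
short_vial_1 0.39 [214. 202.] [ 0.425 -0.06   0.036] 179.4
```

Call:
move_arm --offset '[[-0.19, -0.59, 0], [-0.19, -0.59, 0], [-0.19, -0.59, 0], [-0.19, -0.59, 0], [-0.19, -0.59, 0]]' --twist '[[0, 0, 0.1], [0, 0, 0.1], [0, 0, 0.1], [0, 0, 0.1], [0, 0, 0.1]]' --grip '[0, 0, 0, 0, 0]'

```text
time: 11.7
ee_pos: [0.5319, -0.1231, 0.0215]
tcp_rot: [180.0, -0.0, 68.8]
wrist_force: [1.3, 0.6, 0.1]
opening: 0.0005
grasp_force: 0.7
```

Call:
move_arm --offset '[[-0.19, -0.59, 0], [-0.19, -0.59, 0], [-0.19, -0.59, 0], [-0.19, -0.59, 0], [-0.19, -0.59, 0]]' --twist '[[0, 0, 0.1], [0, 0, 0.1], [0, 0, 0.1], [0, 0, 0.1], [0, 0, 0.1]]' --grip '[0, 0, 0, 0, 0]'

```text
time: 12.2
ee_pos: [0.5023, -0.1154, 0.0216]
tcp_rot: [180.0, -0.0, 40.2]
wrist_force: [1.7, -0.6, 1.1]
opening: 0.0001
grasp_force: 0.7
```

Call:
move_arm --offset '[[-0.19, -0.59, 0], [-0.19, -0.59, 0], [-0.19, -0.59, 0], [-0.19, -0.59, 0], [0, 0, 0]]' --twist '[[0, 0, 0.1], [0, 0, 0.1], [0, 0, 0.1], [0, 0, 0.1], [0, 0, 0]]' --grip '[0, 0, 0, 0, 0]'

```text
time: 12.7
ee_pos: [0.4831, -0.0991, 0.0215]
tcp_rot: [180.0, -0.0, 17.4]
wrist_force: [0.0, 0.1, -0.8]
opening: 0.0002
grasp_force: 0.0
```

```bash
python3 m.py; ls pics
```

```text
12.7 [ 0.48305309 -0.09913788  0.02151708] [ 1.79999844e+02 -6.61144560e-03  1.74344539e+01] [ 0.02109161  0.14718623 -0.76553109] u,n 0.05812497086736808 0.021720629671011744
carousel_hub 0.66 [203. 137.] [ 0.534 -0.061  0.058] 3.4
carousel_hub 0.26 [448. 316.] [ 0.483 -0.206  0.058] -108.8
short_vial_1 0.97 [410. 136.] [ 0.562 -0.157  0.036] -72.8
carousel_hub 0.76 [243. 218.] [ 0.535 -0.068  0.058] -70.3
read_spot 0.57 [277. 232.] [ 0.63  -0.04   0.036] 12.0
read_spot 0.29 [234. 286.] [ 0.623 -0.238  0.036] -62.8
tall_vial 0.72 [277. 233.] [ 0.631 -0.045  0.036] 9.2
tall_vial 0.17 [359. 148.] [0.685 0.374 0.036] 70.6
short_vial_1 0.62 [234. 252.] [ 0.566 -0.158  0.036] -70.8
short_vial_1 0.58 [255. 191.] [0.503 0.041 0.036] 106.1
ab.png
ab2.png
scene0.png
scene2.png
side0.png
side2.png
w1.png
w10.7.png
w12.7.png
w2.png
w6.95.png
w9.15.png
```

View pics/w12.7.png

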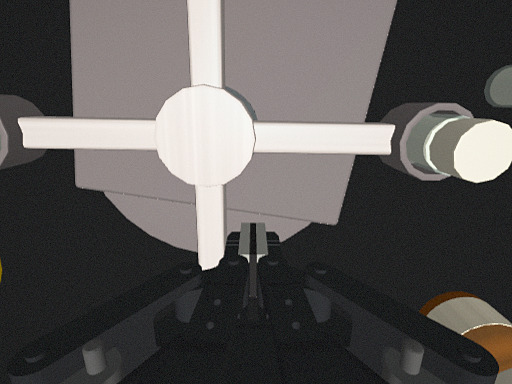

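```bash
python3 - <<'E'
from h import *
o,c=wrist(); H=np.array([.533,-.061])
def ang(a,b,z):
    A,B=atz(c,a,z),atz(c,b,z); return np.degrees(np.arctan2(*(B-A)[:2][::-1])),A,B
print('L',ang((77,185),(72,5),.012),'R',ang((337,222),(395,5),.012))
print('armX',ang((206,85),(206,2),.05),'arm y',ang((255,137),(390,139),.05))
# w2 rib
from types import SimpleNamespace
T=np.eye(4);T[:3,:3]=R.from_euler('xyz',[-179.977,-.031,137.735],degrees=True).as_matrix();T[:3,3]=[.59899,-.074,.22618]
T=T@np.array(c['tool_from_camera']); d=dict(c,position=T[:3,3],attitude=T[:3,:3]); c=d
# segment rib on w2
g=cv2.imread('pics/w2.png',0); m=(g<70).astype(np.uint8); n,l,s,ce=cv2.connectedComponentsWithStats(m[170:228,296:346])
for i in range(1,n):
    if s[i][4]>30: 
        ys,xs=np.where(l==i); pts=np.c_[xs+296,ys+170].astype(np.float32); v=cv2.fitLine(pts,2,0,.01,.01).ravel(); 
        A=atz(c,v[2:]-12*v[:2],.086);B=atz(c,v[2:]+12*v[:2],.086);M=atz(c,v[2:],.086)[:2]
        print(s[i],v,'dir',np.degrees(np.arctan2(*(B-A)[:2][::-1])),'from hub',np.degrees(np.arctan2(*(M-H)[::-1])),M)
E
```

```text
L (np.float64(8.415023654111916), array([0.47451234, 0.01219476, 0.012     ]), array([0.57179099, 0.02658569, 0.012     ])) R (np.float64(8.590793551880541), array([ 0.49987708, -0.15138025,  0.012     ]), array([ 0.62205024, -0.13292338,  0.012     ]))
armX (np.float64(14.654187852780034), array([ 0.55439035, -0.05604174,  0.05      ]), array([ 0.58418368, -0.04825106,  0.05      ])) arm y (np.float64(-73.35323549618697), array([ 0.53971867, -0.08268853,  0.05      ]), array([ 0.55719786, -0.14114697,  0.05      ]))
[  0   0  14  25 171] [7.5598240e-02 9.9713838e-01 3.0195908e+02 1.8369591e+02] dir -35.13312968596324 from hub 10.20287174798266 [ 0.64451923 -0.04092875]
[ 13  24  31  27 138] [  0.77484375   0.6321528  323.5797     206.96378   ] dir 8.470992450912997 from hub 7.912704213885061 [ 0.6828577  -0.04017166]
```

Call:
move_arm --offset '[[-0.14, -0.42, 0], [-0.14, -0.42, 0], [0, 0, 0], [0, 0, 0]]' --twist '[[0, 0, 0.072], [0, 0, 0.072], [0, 0, 0], [0, 0, 0]]' --grip '[0, 0, 0, 0]'

```text
time: 13.65
ee_pos: [0.4783, -0.0921, 0.0214]
tcp_rot: [-180.0, -0.0, 9.3]
wrist_force: [-0.3, 0.4, 0.4]
opening: 0.0001
grasp_force: 0.0
```

```bash
python3 m.py; python3 - <<'E'
from h import *
o,c=wrist(); g=c['color'].min(2); print(g[60,170:260:3]); 
# arm edges, long axis along tool y (columns) and tool x (rows)
def mid(line): 
    i=np.where(line>185)[0]; return i
ps=[]
for v in range(5,75,5):
    i=np.where(g[v,150:260]>195)[0]+150; ps.append((i.mean(),v,len(i)))
print(np.round(ps,1))
P=[atz(c,p[:2],.05)[:2] for p in ps]; v=cv2.fitLine(np.array(P,np.float32),2,0,.001,.001).ravel(); print('arm',np.degrees(np.arctan2(v[1],v[0])),P[0],P[-1])
ps=[]
for u in range(275,380,8):
    i=np.where(g[100:175,u]>195)[0]+100; ps.append((u,i.mean(),len(i)))
print(np.round(ps,1))
P=[atz(c,p[:2],.05)[:2] for p in ps]; v=cv2.fitLine(np.array(P,np.float32),2,0,.001,.001).ravel(); print('armY',np.degrees(np.arctan2(v[1],v[0])),P[0],P[-1])
E
```

```text
13.65 [ 0.47832959 -0.09212359  0.02139605] [-1.79997485e+02 -5.03112687e-04  9.34802553e+00] [-0.27182235  0.35703668  0.37005315] u,n 0.058013099131198925 0.021992533373760323
carousel_hub 0.79 [200. 140.] [ 0.532 -0.06   0.058] 64.0
short_vial_1 0.94 [410. 132.] [ 0.55  -0.16   0.036] -79.6
carousel_hub 0.87 [240. 218.] [ 0.527 -0.074  0.058] -110.3
read_spot 0.68 [276. 235.] [ 0.632 -0.05   0.036] 6.3
tall_vial 0.43 [279. 236.] [ 0.641 -0.048  0.036] 7.0
short_vial_1 0.67 [259. 192.] [0.514 0.046 0.036] 99.6
short_vial_1 0.62 [229. 250.] [ 0.553 -0.162  0.036] -78.3
[134 138 133 127 133 134 203 229 228 231 230 233 234 238 239 225 172  99
 134 131 131 137 136 137 136 133 133 136 134 136]
[[200.    5.   31. ]
 [200.   10.   31. ]
 [200.   15.   31. ]
 [201.   20.   31. ]
 [201.   25.   31. ]
 [201.   30.   31. ]
 [201.5  35.   30. ]
 [201.5  40.   30. ]
 [202.   45.   31. ]
 [202.   50.   31. ]
 [202.5  55.   30. ]
 [202.5  60.   30. ]
 [202.5  65.   30. ]
 [203.   70.   29. ]]
arm 9.129707 [ 0.58422233 -0.05373447] [ 0.56069711 -0.05748902]
[[275.  136.5  28. ]
 [283.  136.5  28. ]
 [291.  136.5  28. ]
 [299.  136.5  28. ]
 [307.  136.5  28. ]
 [315.  136.5  28. ]
 [323.  136.5  28. ]
 [331.  136.5  28. ]
 [339.  136.5  28. ]
 [347.  136.5  28. ]
 [355.  136.5  28. ]
 [363.  136.   27. ]
 [371.  136.   27. ]
 [379.  136.   27. ]]
armY -80.52061 [ 0.53829411 -0.0925531 ] [ 0.54602895 -0.13879925]
```

The carousel arm stands at about 9.3° against an analyser yaw of 8.5°, which is about 1.5 mm off at the vial and well inside the limit. Now I'll back off, rise, and move over the key.

Call:
move_arm --offset '[[0, 0.7, 0], [0, 0.8, 0], [0, 0, -4], [0, 0, -5], [0, 0, -5]]' --twist '[[0, 0, 0], [0, 0, 0], [0, 0, 0], [0, 0, 0], [0, 0, 0]]' --grip '[0, 0, 0, 0, 0]'

```text
time: 14.7
ee_pos: [0.4802, -0.1076, 0.1627]
tcp_rot: [-180.0, 0.1, 9.2]
wrist_force: [1.5, -0.2, -1.1]
opening: 0.0001
grasp_force: 0.0
```

Call:
move_arm --offset '[[3.0, 0.4, 0], [3.0, 0.4, 0], [3.0, 0.4, 0], [0, 0, 0], [0, 0, 0]]' --twist '[[0, 0, 0], [0, 0, 0], [0, 0, 0], [0, 0, 0], [0, 0, 0]]' --grip '[0, 0, 0, 0, 0]'

```text
time: 15.2
ee_pos: [0.5715, -0.1049, 0.1606]
tcp_rot: [-180.0, 0.1, 9.2]
wrist_force: [-0.3, 0.6, 0.6]
opening: -0.0
grasp_force: 0.0
```

```bash
python3 m.py; python3 - <<'E'
from h import *
o,c=wrist(); print(o['ee_pos'])
for r in finder.pinpoint(c,'start_key_top')[:2]:
    u,v=np.round(r['position']).astype(int); d=np.median(c['depth'][v-2:v+3,u-2:u+3]); f=K(c);Rm,p=pose(c)
    print(r['p'],u,v,p+Rm@np.array([(u-c['cx'])/f*d,(v-c['cy'])/f*d,d]))
cv2.imwrite('pics/k.png',c['color'][:,:,::-1])
E
```

```text
15.2 [ 0.57154009 -0.10491534  0.16059796] [-1.79979141e+02  8.24977986e-02  9.20423854e+00] [-0.30357211  0.6256392   0.62188637] u,n -0.032006515790817786 0.04967449389733588
carousel_hub 0.9 [202. 215.] [ 0.53  -0.06   0.058] 145.3
read_spot 0.62 [204. 109.] [ 0.632 -0.046  0.036] 8.4
tall_vial 0.56 [202. 109.] [ 0.632 -0.045  0.036] 9.1
short_vial_1 0.88 [117. 207.] [0.515 0.036 0.036] 100.1
short_vial_1 0.73 [299. 202.] [ 0.552 -0.159  0.036] -78.5
carousel_hub 0.66 [244. 219.] [ 0.537 -0.069  0.058] -57.6
read_spot 0.95 [276. 232.] [ 0.628 -0.043  0.036] 10.8
read_spot 0.6 [230. 248.] [ 0.553 -0.155  0.036] -77.6
tall_vial 0.55 [275. 234.] [ 0.629 -0.049  0.036] 7.3
tall_vial 0.16 [240. 219.] [ 0.521 -0.064  0.036] -162.9
short_vial_1 0.52 [231. 250.] [ 0.555 -0.158  0.036] -76.5
short_vial_1 0.44 [260. 193.] [0.518 0.045 0.036] 97.8
[ 0.57132509 -0.10439689  0.16165494]
0.89 267 32 [ 0.69182068 -0.0946869   0.10660262]
```

View pics/k.png

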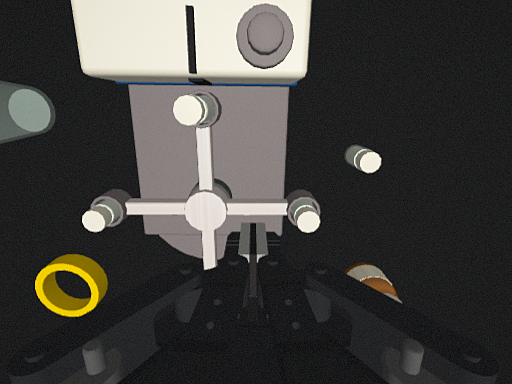

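The picture shows the tall vial at (190,109) directly in front of the slit, and the key at (265,32), top z≈0.107 m.

Call:
move_arm --offset '[[4.0, 0.3, 0], [4.0, 0.3, 0], [4.0, 0.3, 0], [0, 0, 0], [0, 0, 0]]' --twist '[[0, 0, 0], [0, 0, 0], [0, 0, 0], [0, 0, 0], [0, 0, 0]]' --grip '[0, 0, 0, 0, 0]'

```text
time: 16.3
ee_pos: [0.6916, -0.0939, 0.1596]
tcp_rot: [-180.0, 0.1, 9.2]
wrist_force: [-0.0, 0.4, -0.1]
opening: 0.0003
grasp_force: 0.0
```

Call:
move_arm --offset '[[0, 0, 2.5], [0, 0, 2.5], [0, 0, 1.0], [0, 0, 0], [0, 0, 0]]' --twist '[[0, 0, 0], [0, 0, 0], [0, 0, 0], [0, 0, 0], [0, 0, 0]]' --grip '[0, 0, 0, 0, 0]'

```text
time: 16.8
ee_pos: [0.6913, -0.0942, 0.1032]
tcp_rot: [180.0, -0.1, 9.2]
wrist_force: [-0.2, 0.1, 0.2]
opening: 0.0002
grasp_force: 0.0
```

Call:
move_arm --offset '[[0, 0, 0.4], [0, 0, 0.4], [0, 0, 0.3], [0, 0, 0.2], [0, 0, 0]]' --twist '[[0, 0, 0], [0, 0, 0], [0, 0, 0], [0, 0, 0], [0, 0, 0]]' --grip '[0, 0, 0, 0, 0]'

```text
time: 17.3
ee_pos: [0.6921, -0.0942, 0.0911]
tcp_rot: [179.9, -0.2, 9.2]
wrist_force: [-1.6, -0.1, 14.6]
opening: 0.0001
grasp_force: 6.8
```

Call:
move_arm --offset '[[0, 0, 0.1], [0, 0, 0], [0, 0, 0]]' --twist '[[0, 0, 0], [0, 0, 0], [0, 0, 0]]' --grip '[0, 0, 0]'

```text
time: 17.6
ee_pos: [0.6922, -0.0942, 0.0909]
tcp_rot: [179.9, -0.2, 9.2]
wrist_force: [-4.3, 0.3, 19.0]
opening: 0.0002
grasp_force: 9.1
```

```bash
python3 - <<'E'
from h import *
o,c=wrist(); print(o['ee_pos'],o['wrist_force']); D=c['depth']; f=K(c); Rm,p=pose(c)
u=246
for v in range(214,234,2):
    d=D[v,u]; print(v,np.round(p+Rm@np.array([(u-c['cx'])/f*d,(v-c['cy'])/f*d,d]),3),c['color'][v,u])
cv2.imwrite('pics/p.png',c['color'][:,:,::-1][120:300,150:390])
E
```

```text
[ 0.69217644 -0.09421904  0.09094259] [-4.31075552  0.31586038 18.97472958]
214 [ 0.703 -0.088  0.097] [126 121 120]
216 [ 0.703 -0.088  0.099] [78 76 75]
218 [ 0.702 -0.089  0.1  ] [132 123 123]
220 [ 0.701 -0.089  0.1  ] [149 140 138]
222 [ 0.7   -0.089  0.101] [135 126 121]
224 [ 0.701 -0.089  0.106] [101  99  98]
226 [ 0.702 -0.089  0.11 ] [99 98 96]
228 [ 0.702 -0.089  0.112] [101 100  95]
230 [ 0.702 -0.089  0.115] [103 103  97]
232 [ 0.702 -0.089  0.117] [ 99 101  99]
```

View pics/p.png

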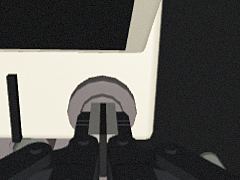

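The fingertips are on the key, whose top is now at z≈0.101 against 0.107 before. That is the full 6 mm, on a hard stop. Now I'll lift off.

Call:
move_arm --offset '[[0, 0, -1.0], [0, 0, -2.5], [0, 0, -4], [-3, 0, -3], [0, 0, 0]]' --twist '[[0, 0, 0], [0, 0, 0], [0, 0, 0], [0, 0, 0], [0, 0, 0]]' --grip '[0, 0, 0, 0, 0]'

```text
time: 18.15
ee_pos: [0.6613, -0.0995, 0.1982]
tcp_rot: [179.9, -0.3, 9.2]
wrist_force: [-0.6, 0.4, 0.9]
opening: -0.0001
grasp_force: 0.0
```

Call:
move_arm --offset '[[-4, 0, 0], [-4, 0, 0], [0, 0, 0], [0, 0, 0], [0, 0, 0]]' --twist '[[0, 0, 0], [0, 0, 0], [0, 0, 0], [0, 0, 0], [0, 0, 0]]' --grip '[0, 0, 0, 0, 0]'

```text
time: 18.65
ee_pos: [0.5835, -0.1116, 0.1924]
tcp_rot: [180.0, -0.0, 9.2]
wrist_force: [0.4, -0.3, 0.6]
opening: 0.0002
grasp_force: 0.0
```

```bash
python3 m.py|head -8; python3 - <<'E'
from h import *
o,c=wrist(); print(o['ee_pos'],o['wrist_force'])
for r in finder.pinpoint(c,'start_key_top')[:1]:
    u,v=np.round(r['position']).astype(int); d=np.median(c['depth'][v-2:v+3,u-2:u+3]); f=K(c);Rm,p=pose(c)
    print(r['p'],u,v,p+Rm@np.array([(u-c['cx'])/f*d,(v-c['cy'])/f*d,d]))
cv2.imwrite('pics/end.png',c['color'][:,:,::-1])
E
```

```text
18.65 [ 0.58353119 -0.11158563  0.19241839] [ 1.79993569e+02 -3.41660916e-02  9.22100851e+00] [ 0.40055651 -0.30170229  0.6441846 ] u,n -0.04275927083101957 0.058189459830991365
carousel_hub 0.8 [199. 211.] [ 0.532 -0.058  0.058] 82.4
read_spot 0.71 [201. 118.] [ 0.633 -0.046  0.036] 8.5
tall_vial 0.73 [197. 121.] [ 0.629 -0.042  0.036] 11.0
short_vial_1 0.77 [124. 205.] [0.517 0.035 0.036] 99.1
short_vial_1 0.68 [289. 202.] [ 0.552 -0.162  0.036] -78.7
carousel_hub 0.66 [242. 217.] [ 0.529 -0.066  0.058] -117.6
carousel_hub 0.22 [229. 249.] [ 0.558 -0.169  0.058] -76.5
[ 0.58289826 -0.11163682  0.19227648] [-0.56831636  0.54161904 -0.11394057]
0.93 253 59 [ 0.689734   -0.09450194  0.10666066]
```

View pics/end.png

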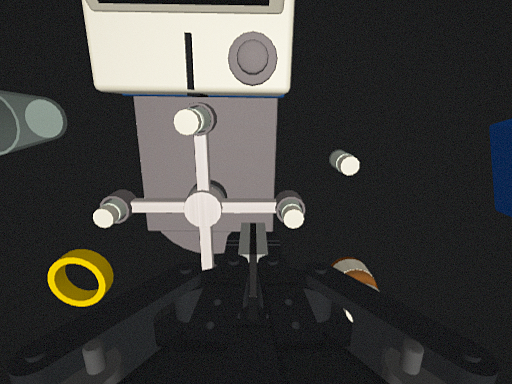

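The tall vial stands before the slit at (192,120), the key is back up at z≈0.107 m, all the vials are upright, and the arm touches nothing.

```bash
python3 -c "
from workcell import bot
print(bot.job_done())"
```

```text
the job is handed in; nothing more can be done
None
```

The job is handed in, with no verdict returned: the tall vial measured about 1.5 mm off centre in front of the slit, the start key went fully down and came back up, and nothing else appeared to have moved.

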